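# Fish the dropped nut out from under the socket shelf

## Task

A big hex nut has been dropped and has slid out of sight under the low socket shelf, into the space between the empty strip on the right and a steel bar stored there. Take the flat hooked puller, feel for the nut with it under the shelf and drag it right out onto the open bench in front, then lay the puller flat on the bench, clear of the shelf, and let go. Feel gently: do not shove the stored bar out of its place or push hard on the nut or the shelf, bring the nut out with the puller and not with the fingers, and leave the other things on the bench alone.

Things in the scene. Friction and masses are not known exactly. Their poses are not given: they have to be found in the camera images.
- shelf: Low grey steel shelf with impact sockets standing on it, one fixed piece, 130 deep (x) x 324 mm wide (y). Origin: centre of its footprint, at bench height. +x points in from its open front (front edge at x -65 mm), +y left as seen from the front. Board 40 to 48 mm above the bench; sockets stand behind x = -15 mm, up to 110 mm above the bench. Two hidden loose things lie under it.
- shelf_front (a point): Middle of the shelf's open front, at bench height, 65 mm in front of shelf, same axes. Under the board: side cheeks with inner faces at y -150 and +150 mm, a back kerb 14 mm high with its inner face 122 mm in from this edge; the front has no sill.
- shelf_left (a point): Point under the shelf, y +50 mm from its centre, at bench height, where a loose steel bar is stored, not itself measured: 110 (along x) x 40 x 22 mm high, 0.76 kg. Its right-hand long face lies somewhere between y -28 and +89 mm of the shelf's centre. Pushed sideways it starts to slide at 3.4 to 5.5 N.
- shelf_right (a point): Point under the shelf, y -120 mm from its centre, at bench height: middle of the empty strip, 60 mm wide, along the right cheek. Left of it, between strip and bar, 2 to 20 mm from the bar, lies the nut, not itself measured: steel hex nut, flat, 36 mm across flats, 41 across corners, 19 high, about 0.11 kg, drags with 0.4 to 1.1 N. Its centre is 47 to 78 mm in from the front edge.
- puller_grip (a point): Grip point of the puller, amid its handle, 22 mm above its flat underside. Its x axis points along the blade to the hook, y left, z up. Wooden handle x -70 to +30, 24 wide (y), 44 mm high: take it across, from above. Flat steel blade 24 wide, 6 thick, level with the underside, from x +30 to +168. Its end carries a flat hook finger at x +156 to +168, y +12 to +40. 0.25 kg, balances 25 mm ahead.
- puller_hook (a point): Inside corner of the puller's hook, at x +156, y +12, z -19 mm from the grip point (3 mm above the underside). Blade edge and hook make a corner open to the left and towards the handle, in which the nut is caught and drawn.
- socket_tall: Bystander: loose dark impact socket standing upright, 40 mm diameter, 80 mm high; origin at the centre of its underside.
- socket_short: Bystander: loose steel socket standing upright to the right of the shelf, 48 mm diameter, 52 mm high; origin at the centre of its underside.
- wrench: Bystander: steel wrench 200 mm long lying flat on the bench.
Mind the look-alikes: they are no part of the job. What is shaped like the part that bears puller_grip but green or purple is not meant.

How it is judged:
On the way, in this order (a step that is already met when the one before it is completed fails the run):
1. The held puller's hook is well under the shelf, over 80 mm past its front edge (x of puller_hook in the frame of shelf above 0.015 m and height (world z) of puller_hook below 0.04 m and contact force between the fingers and puller above 0.5 N), for 0.1 s.
2. The nut has been drawn wholly out in front of the shelf, on the bench, with the puller still held (x of nut in the frame of shelf below -0.087 m and height (world z) of nut below 0.01 m and contact force between the fingers and puller above 0.5 N), for 0.1 s.
At the end, for the whole second after the job is handed in: The whole nut lies flat and at rest on the bench in front of the shelf (its centre 22 to 200 mm in front of the front edge), and the puller lies flat, at rest and released on the bench with its hook wholly out from under the shelf (x of nut in the frame of shelf between -0.265 and -0.087 m and height (world z) of nut below 0.006 m and angle between each of nut, puller_grip's own z axis and vertical below 0.15 rad and linear speed of each of nut, puller below 0.02 m/s and x of puller_hook in the frame of shelf below -0.077 m and height (world z) of puller_grip below 0.03 m); the robot touches nothing.
It fails at once if The stored bar is shoved more than 10 mm from its place (distance of bar from where it was at the start of the episode above 0.01 m).
It fails at once if The puller pushes on the shelf with more than 20 N (contact force between puller and shelf above 20 N).
It fails at once if The nut is squeezed by the puller with more than 15 N (contact force between puller and nut above 15 N).
It fails at once if The gripper touches the nut (contact force between the fingers and nut above 0.5 N).
It fails at once if Another thing on the bench (a loose socket, the wrench, the can or the mug) is moved more than 25 mm (distance of any of socket_tall, socket_short, wrench, spray_can, mug from where it was at the start of the episode above 0.025 m).
It also fails if it takes over 59 s, if anything falls off the work surface, if the arm or the gripper's body presses on something with over 40 N, if the wrist force passes 120 N, or if a joint passes its speed limit or range.

## Robot

A 6-joint arm with a two-finger parallel gripper is mounted at the origin on the work surface. World frame = base frame: x ahead of the robot, y to its left, z up, the work surface at z = 0. Lengths are in m, angles in rad, forces in N, time in s.
With the tool pointing down it reaches from about 0.35 to 0.925 m from the base axis. Payload 6.4 kg.
Tool frame: the origin (TCP) lies at the very end of the fingers, on their centre line; the grasp point (between the pads) lies 19 mm behind it (arm.grip_depth is the distance from the TCP to the grasp point, in m); z points along the fingers, y is the line along which they close (so a half turn about z gives the same grasp; the last joint's range is limited). The gripper opens to 94 mm and grips with 3 to 60 N. Pads are 16 mm wide; open, the fingers measure 119 mm over their backs; the gripper's body (75 mm by 177 mm) begins 78 mm behind the grasp point.
Start: joints at [1.106, 0.245, 1.558, -0, 1.339, -0.174], TCP at [0.186, 0.623, 0.205] pointing down, gripper open.
Joint ranges: [-3.13, 3.13], [-1.02, 2.26], [0.13, 2.54], [-0.95, 4.09], [0.21, 2.88], [-2.74, 2.74]. Speed limits (rad/s): [2.57, 2.57, 3.14, 3.14, 3.14, 3.14].

## Interface

Orientations are given as a 3x3 rotation matrix whose columns are the frame's x, y, z axes.
In Python, from workcell import arm gives the robot as it stands.
- The arm moves only by the shell command python3 -m creep 'ROWS' [OPENING]. ROWS is JSON, a list of rows, each a list of 6 numbers: the shift along the world's x, y, z normalised to -1 to 1, where 1 is 0.15 m, then the turn, a rotation vector about the world's x, y, z normalised to -1 to 1, where 1 is pi/2 rad. A call has exactly 5 rows; each row is the pose to reach, as a shift and turn from the pose commanded when the call began; what a row does not reach only later rows make up. A row lasts 1/8 s, in which the tool goes at most 62.5 mm and 10.7 degrees, less where a joint would pass 70% of its speed; a pose out of reach is approached as far as the arm can. A call with a number of a shift or a turn outside -1 to 1 is refused whole. A call with a gripper value outside its range is refused whole. OPENING is the closure in counts, from 0 (fully open) to 255 (shut), set as the call begins (- or left out, the last holds). The fingers move at their own pace and stop on an object; the grip force is fixed at half the most. Time passes only in rows, so rows that repeat a pose let the fingers close, or fill a call up. It gives the time, the measured TCP pose, the force and the opening at its end, in the units of the state.
- arm.sense(): the state, without advancing time (a new reading comes with each control period).
- arm.snapshot(name): name is "scene" or "top"; returns a dict with "img" (384x512x3 uint8, red, green, blue), "camera_matrix" (3x3 intrinsics, pixels), "cam_to_world" (4x4, takes a point from camera to world coordinates). Camera axes: x right, y up, looking along -z (the intrinsics and any distortion apply to the point x, -y, -z); pixel columns grow to the right and rows downward; lengths in m; the calibration is good to about 2 mm. A picture is of the moment at which its call begins. There is no depth.
- arm.close_job(): hands the job in, once; it reports no verdict.
The state is a dict: "time": time; "q": joint angles; "dq": joint speeds; "effort": joint torques, N m; "position": TCP position; "eef_rot": TCP orientation; "wrist_force": force on the tool from outside, world axes, zero at the start; "wrist_torque": the same for the moment, N m; "grip_width": opening from 0.0 (shut) to 1.0 (fully open).
Only numpy, scipy, OpenCV 4.12 (cv2) and the standard library are available. Lean on these libraries where they do the work, as an engineer would, in place of code of your own. Each camera call takes 0.05 s, during which the arm holds its last target. There are 200 camera calls.

## Working session

There is one attempt and no reset: what is moved stays moved. The work goes in short steps, Python scripts to look and compute and a shell command to move; the robot and the scene stay as the last step left them, time stands still between calls to the robot, and variables do not carry over. Pictures are saved under pics/ and viewed, on a budget of 10 in all, crops included, one or two more only if the job needs it, and the job is handed in when it is done.

```bash
mkdir -p pics; ls; python3 - <<'E'
from workcell import arm
import cv2,numpy as np
for n in("scene","top"):
    s=arm.snapshot(n); cv2.imwrite(f"pics/{n}0.png",s["img"][:,:,::-1]); np.savez(f"pics/{n}0.npz",**s)
    print(n,s["camera_matrix"].round(1).tolist(),s["cam_to_world"].round(3).tolist(),[k for k in s])
print(arm.sense())
E
```

```text
pics
scene [[396.5, 0.0, 251.6], [0.0, 396.5, 188.4], [0.0, 0.0, 1.0]] [[-0.855, -0.325, 0.403, 0.993], [0.518, -0.542, 0.662, 0.714], [0.003, 0.775, 0.632, 0.761], [0.0, 0.0, 0.0, 1.0]] ['img', 'camera_matrix', 'cam_to_world']
top [[353.7, 0.0, 260.2], [0.0, 353.7, 188.9], [0.0, 0.0, 1.0]] [[0.012, 0.982, -0.187, 0.397], [-1.0, 0.013, 0.004, -0.024], [0.006, 0.187, 0.982, 0.898], [0.0, 0.0, 0.0, 1.0]] ['img', 'camera_matrix', 'cam_to_world']
{'time': 0.1, 'q': array([ 1.10585997e+00,  2.45731003e-01,  1.55887653e+00,  7.89088131e-06,
        1.33870973e+00, -1.74114296e-01]), 'dq': array([ 0.00034352, -0.00209359, -0.00045623, -0.00046978,  0.00080392,
        0.00074884]), 'effort': array([ 4.46313588e-04, -4.16912556e+01, -3.15525770e+01,  6.86888024e-02,
        3.09591566e-02, -6.58378985e-05]), 'position': array([0.1861368 , 0.62221623, 0.2044724 ]), 'eef_rot': array([[-9.58007841e-01,  2.86740942e-01, -7.80116966e-04],
       [ 2.86741840e-01,  9.58006655e-01, -1.53809266e-03],
       [ 3.06323107e-04, -1.69719700e-03, -9.99998513e-01]]), 'wrist_force': array([ 0.39393823, -0.53022525,  0.26373258]), 'wrist_torque': array([ 0.00594655, -0.0195998 ,  0.00109217]), 'grip_width': 0.9965144926127473}
```

View pics/scene0.png

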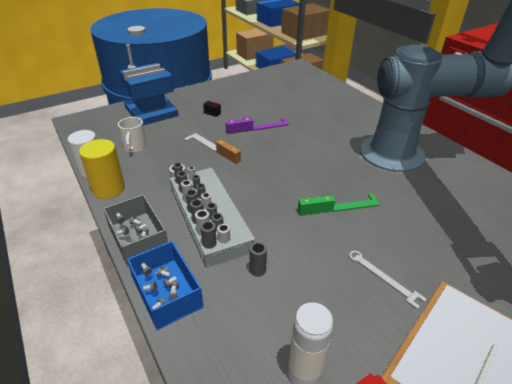

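View pics/top0.png

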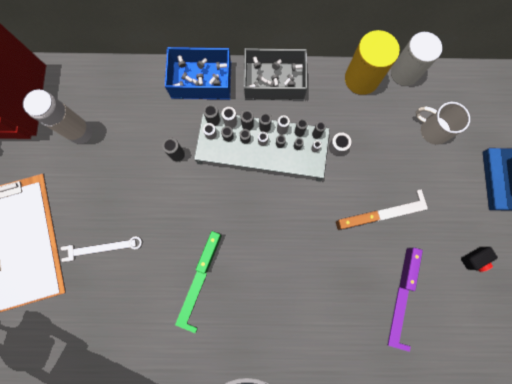

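Top view: the candidates for the puller are the wood/steel one at px (359,220) with its hook at (423,200), the green one at (200,280) and the purple one at (405,298). I choose the wood/steel one. The shelf is at (262,145), with its front edge running from (196,161) to (325,176). Next I'll check the choice and read the corners in a close crop.

```bash
python3 - <<'E'
import cv2,numpy as np
def tile(n,x,y,w):
    h=w*3//4; im=np.load(f"pics/{n}0.npz")["img"][:,:,::-1]; s=400/w
    c=cv2.resize(im[y:y+h,x:x+w],(400,300),interpolation=cv2.INTER_CUBIC)
    for u in range(-(-x//10)*10,x+w,10):
        p=int((u-x+.5)*s); cv2.line(c,(p,0),(p,5),(0,255,255),1); cv2.putText(c,str(u),(p-8,14),0,.3,(0,255,255),1)
    for v in range(-(-y//10)*10,y+h,10):
        p=int((v-y+.5)*s); cv2.line(c,(0,p),(5,p),(0,255,255),1); cv2.putText(c,str(v),(7,p+3),0,.3,(0,255,255),1)
    return c
cv2.imwrite("pics/c1.png",np.vstack([np.hstack([tile("top",330,175,104),tile("scene",180,120,72)]),np.hstack([tile("top",185,85,168),tile("scene",150,150,148)])]))
E
```

```text
(no output)
```

View pics/c1.png

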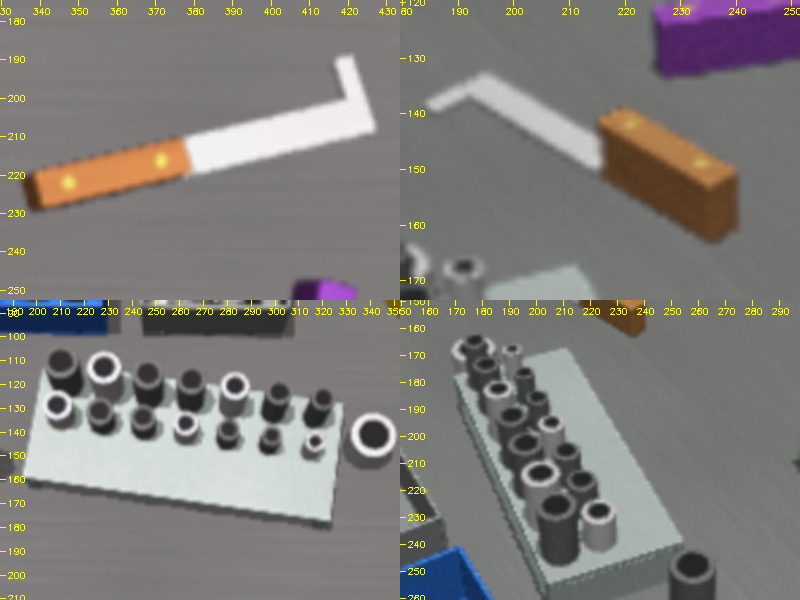

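The crop confirms the wooden handle and flat steel blade, with the hook finger on the puller's left (+y) side. Next I'll fit the puller and shelf models to the corners in both views, leaving height free as a check.

```bash
cat >h.py <<'E'
import cv2,numpy as np
from scipy.optimize import least_squares
def proj(d,P):
    c=d["cam_to_world"];p=(np.asarray(P)-c[:3,3])@c[:3,:3]; K=d["camera_matrix"]
    return np.c_[K[0,0]*p[:,0]/-p[:,2]+K[0,2],K[1,1]*p[:,1]/p[:,2]+K[1,2]]
def pose(v,M):
    c,s=np.cos(v[2]),np.sin(v[2]); return np.asarray(M)@np.array([[c,s,0],[-s,c,0],[0,0,1]])+[v[0],v[1],v[3]]
def fit(obs,v0):
    r=lambda v:np.concatenate([(proj(d,pose(v,M))-px).ravel() for d,M,px in obs])
    s=least_squares(r,v0); return s.x,s.fun.reshape(-1,2)
E
python3 - <<'E'
from h import *
T,S=[dict(np.load(f"pics/{n}0.npz")) for n in("top","scene")]
g=lambda x0,y0,w,P:np.array(P)/(400/w)+[x0-.5,y0-.5]
h=.022
H=[[30,12,44],[30,-12,44],[-70,-12,44],[-70,12,44]]
B=[[168,-12,6],[168,40,6],[156,40,6],[156,12,6]]
MT=np.array(H+B)/1e3; 
pt=g(330,175,104,[(183,136),(192,175),(42,208),(35,172),(376,130),(352,54),(336,58),(348,99)])
ps=g(180,120,72,[(201,118),(235,107),(337,170),(303,186)])
v,f=fit([(T,MT,pt),(S,np.array(H)/1e3,ps)],[.45,-.25,-1.4,0]); print("puller",v,np.degrees(v[2]));print(f.round(1).tolist())
Q=np.array([[-65,162,48],[-65,-162,48],[65,-162,48]])/1e3
v,f=fit([(T,Q,g(185,85,168,[(25,178),(330,221),(343,103)])),(S,np.r_[Q,[[.065,.162,.048]]],g(150,150,148,[(283,241),(170,48),(55,78),(148,283)]))],[.65,0,-.1,0]); print("shelf",v,np.degrees(v[2]));print(f.round(1).tolist())
E
```

```text
puller [ 4.92896603e-01 -2.86995563e-01 -1.33002712e+00  1.18305848e-03] -76.20494089555406
[[0.4, -0.2], [0.9, -0.8], [0.1, 0.0], [-0.7, -0.3], [-0.1, 0.2], [-0.1, 0.4], [-0.4, 0.4], [-0.2, 0.3], [-0.7, 0.3], [-1.5, -0.4], [0.7, -0.0], [1.4, 0.0]]
shelf [ 0.6755744  -0.03142032 -0.13354385 -0.00145281] -7.651498813330529
[[-0.8, -0.3], [0.4, 0.3], [0.7, 0.3], [0.5, 0.2], [-0.8, 0.2], [-0.1, -0.5], [0.1, 0.6]]
```

```bash
c="python3 -m creep"
$c '[[0.15,-0.2,0,0,0,-0.05],[0.3,-0.4,0,0,0,-0.1],[0.5,-0.6,0,0,0,-0.15],[0.65,-0.8,0,0,0,-0.2],[0.8,-1,0,0,0,-0.25]]' 0
$c '[[0.15,-0.2,0,0,0,-0.05],[0.3,-0.4,0,0,0,-0.1],[0.5,-0.6,0,0,0,-0.15],[0.65,-0.8,0,0,0,-0.2],[0.8,-1,0,0,0,-0.25]]'
$c '[[0.05,-0.2,0,0,0,-0.03],[0.1,-0.4,0,0,0,-0.06],[0.1,-0.6,0,0,0,-0.1],[0.15,-0.8,0,0,0,-0.13],[0.2,-1,0,0,0,-0.16]]'
$c '[[0,-0.2,0,0,0,0],[0,-0.4,0,0,0,0],[0.05,-0.6,0,0,0,0],[0.1,-0.8,0,0,0,0],[0.1,-1,0,0,0,0]]'
$c '[[0,-0.2,0,0,0,0],[0,-0.4,0,0,0,0],[0.05,-0.6,0,0,0,0],[0.1,-0.8,0,0,0,0],[0.1,-1,0,0,0,0]]'
$c '[[0,-0.2,0,0,0,0],[0,-0.4,0,0,0,0],[0.02,-0.6,0,0,0,0],[0.05,-0.8,0,0,0,0],[0.05,-1,0,0,0,0]]'
python3 - <<'E'
from workcell import arm;import numpy as np
s=arm.sense();print(s["time"],s["position"],np.degrees(np.arctan2(s["eef_rot"][1,0],s["eef_rot"][0,0])),s["q"].round(2),s["eef_rot"][:,2])
E
```

```text
time: 0.72
position: [0.3068, 0.4715, 0.205]
eef_rot: [[-0.774, 0.634, -0.001], [0.634, 0.774, -0.001], [0.0, -0.001, -1.0]]
wrist_force: [0.4, -0.0, -0.3]
grip_width: 1.0
time: 1.35
position: [0.4268, 0.3215, 0.205]
eef_rot: [[-0.472, 0.881, -0.001], [0.881, 0.472, -0.0], [0.0, -0.001, -1.0]]
wrist_force: [-0.3, 0.6, 0.1]
grip_width: 0.999
time: 1.98
position: [0.4561, 0.1717, 0.2051]
eef_rot: [[-0.239, 0.971, -0.001], [0.971, 0.239, -0.0], [0.0, -0.001, -1.0]]
wrist_force: [-0.1, 0.4, -0.6]
grip_width: 1.001
time: 2.6
position: [0.4713, 0.0217, 0.2051]
eef_rot: [[-0.241, 0.971, -0.001], [0.971, 0.241, 0.0], [0.0, -0.001, -1.0]]
wrist_force: [-0.3, -0.1, -1.2]
grip_width: 1.001
time: 3.22
position: [0.4863, -0.1282, 0.2051]
eef_rot: [[-0.241, 0.971, -0.001], [0.971, 0.241, 0.0], [0.0, -0.0, -1.0]]
wrist_force: [0.7, 0.3, -0.1]
grip_width: 1.0
time: 3.85
position: [0.4937, -0.2781, 0.205]
eef_rot: [[-0.241, 0.971, -0.001], [0.971, 0.241, 0.001], [0.001, -0.0, -1.0]]
wrist_force: [-0.2, 0.3, 0.7]
grip_width: 1.001
3.85 [ 0.49371103 -0.27806296  0.20495364] 103.94156898593445 [-0.71  0.05  1.77  0.    1.32 -0.96] [-6.00202931e-04  6.09492687e-04 -9.99999634e-01]
```

```bash
c="python3 -m creep"
$c '[[0,-0.06,-0.2,0,0,0],[0,-0.06,-0.4,0,0,0],[0,-0.06,-0.6,0,0,0],[0,-0.06,-0.8,0,0,0],[0,-0.06,-1,0,0,0]]' 0
$c '[[0,0,-0.1,0,0,0],[0,0,-0.2,0,0,0],[0,0,-0.28,0,0,0],[0,0,-0.33,0,0,0],[0,0,-0.33,0,0,0]]'
$c '[[0,0,0,0,0,0],[0,0,0,0,0,0],[0,0,0,0,0,0],[0,0,0,0,0,0],[0,0,0,0,0,0]]' 255
$c '[[0,0,0,0,0,0],[0,0,0.05,0,0,0],[0,0,0.1,0,0,0],[0,0,0.15,0,0,0],[0,0,0.2,0,0,0]]'
python3 - <<'E'
from workcell import arm
import cv2,numpy as np
for n in("scene","top"):
    s=arm.snapshot(n); np.savez(f"pics/{n}1.npz",**s)
a=np.load("pics/top1.npz")["img"][150:270,320:480,::-1];b=np.load("pics/scene1.npz")["img"][80:200,150:310,::-1]
cv2.imwrite("pics/g1.png",cv2.resize(np.hstack([a,b]),(800,300)))
E
```

```text
time: 4.47
position: [0.4935, -0.286, 0.0541]
eef_rot: [[-0.241, 0.971, -0.0], [0.971, 0.241, 0.0], [0.001, -0.0, -1.0]]
wrist_force: [-0.4, 0.2, 0.1]
grip_width: 1.005
time: 5.1
position: [0.4937, -0.2862, 0.0057]
eef_rot: [[-0.241, 0.971, -0.0], [0.971, 0.241, 0.0], [0.0, -0.0, -1.0]]
wrist_force: [-0.4, 0.3, -0.1]
grip_width: 1.004
time: 5.72
position: [0.4939, -0.2863, 0.006]
eef_rot: [[-0.241, 0.971, 0.0], [0.971, 0.241, -0.0], [-0.0, 0.0, -1.0]]
wrist_force: [0.0, -0.1, 0.4]
grip_width: 0.506
time: 6.35
position: [0.4937, -0.2861, 0.0364]
eef_rot: [[-0.241, 0.971, -0.0], [0.971, 0.241, 0.0], [0.0, -0.0, -1.0]]
wrist_force: [0.2, -0.8, -2.8]
grip_width: 0.254
```

View pics/g1.png

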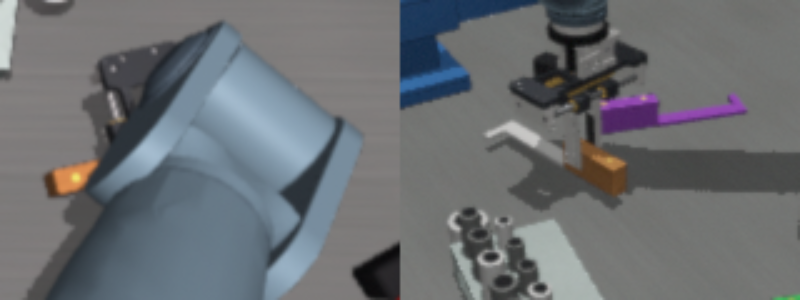

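The grip picture shows the handle held and roughly level. However, the fingers were still closing as the lift began, so the grip height is uncertain. I'll set it back down and regrip with more closing time.

```bash
c="python3 -m creep"
$c '[[0,0,-0.03,0,0,0],[0,0,-0.06,0,0,0],[0,0,-0.09,0,0,0],[0,0,-0.12,0,0,0],[0,0,-0.12,0,0,0]]'
$c '[[0,0,0,0,0,0],[0,0,0,0,0,0],[0,0,-0.04,0,0,0],[0,0,-0.08,0,0,0],[0,0,-0.08,0,0,0]]' 100
$c '[[0,0,0,0,0,0],[0,0,0,0,0,0],[0,0,0,0,0,0],[0,0,0,0,0,0],[0,0,0,0,0,0]]' 255
$c '[[0,0,0,0,0,0],[0,0,0,0,0,0],[0,0,0,0,0,0],[0,0,0,0,0,0],[0,0,0,0,0,0]]'
$c '[[0,0,0.04,0,0,0],[0,0,0.08,0,0,0],[0,0,0.12,0,0,0],[0,0,0.16,0,0,0],[0,0,0.2,0,0,0]]'
python3 - <<'E'
from workcell import arm
import cv2,numpy as np
s=arm.snapshot("scene"); np.savez(f"pics/scene2.npz",**s)
x0,y0=165,110;c=cv2.resize(s["img"][y0:y0+60,x0:x0+90,::-1],(720,480),interpolation=cv2.INTER_CUBIC)
for u in range(0,90,10):cv2.putText(c,str(x0+u),(u*8+4,10),0,.35,(0,255,255),1)
cv2.imwrite("pics/g2.png",c)
E
```

```text
time: 7.08
position: [0.4935, -0.286, 0.0173]
eef_rot: [[-0.241, 0.971, -0.001], [0.971, 0.241, 0.001], [0.001, -0.001, -1.0]]
wrist_force: [0.1, 0.2, -2.8]
grip_width: 0.254
time: 7.7
position: [0.4933, -0.2858, 0.0051]
eef_rot: [[-0.241, 0.971, -0.001], [0.971, 0.241, 0.001], [0.001, -0.001, -1.0]]
wrist_force: [0.0, 0.3, -0.3]
grip_width: 0.608
time: 8.32
position: [0.4939, -0.2863, 0.0061]
eef_rot: [[-0.241, 0.971, 0.0], [0.971, 0.241, -0.0], [-0.0, 0.0, -1.0]]
wrist_force: [-0.9, -0.4, 0.8]
grip_width: 0.253
time: 8.95
position: [0.4939, -0.2863, 0.0061]
eef_rot: [[-0.241, 0.971, 0.0], [0.971, 0.241, -0.0], [-0.0, -0.0, -1.0]]
wrist_force: [-0.5, -0.5, 3.8]
grip_width: 0.252
time: 9.57
position: [0.4939, -0.2863, 0.0364]
eef_rot: [[-0.241, 0.971, 0.0], [0.971, 0.241, -0.0], [-0.0, 0.0, -1.0]]
wrist_force: [0.4, -0.8, -3.0]
grip_width: 0.253
```

View pics/g2.png

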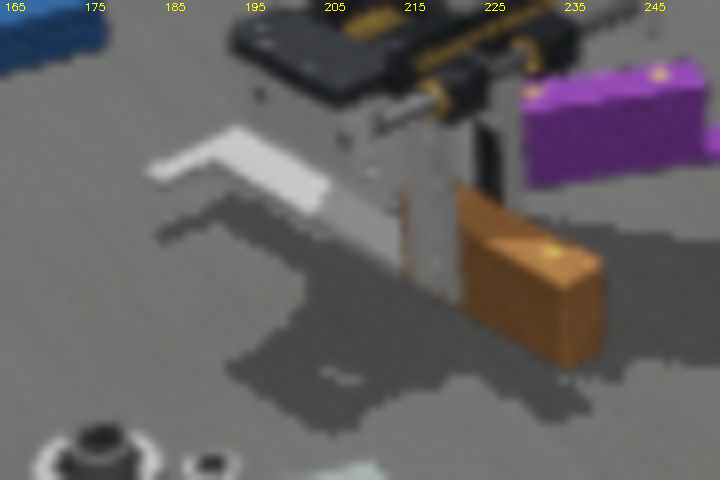

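```bash
cat >>h.py <<'E'
from scipy.spatial.transform import Rotation as R
E
python3 - <<'E'
from h import *
d=dict(np.load("pics/scene2.npz"))
M=np.array([[-70,12,44],[-70,-12,44],[-70,12,0],[168,-12,6],[168,40,6],[156,40,6],[156,12,6]])/1e3-[0,0,.022]
px=np.array([(565,288),(602,262),(566,367),(237,127),(147,172),(163,182),(213,160)])/8+[164.5,109.5]
def r(v):
    P=M@R.from_euler("ZY",[v[2],v[4]]).as_matrix().T+[v[0],v[1],v[3]]
    return (proj(d,P)-px).ravel()
v0=[.4939,-.2863,np.radians(-76.05),.0523,0]
print(r(v0).reshape(-1,2).round(1).tolist())
s=least_squares(r,v0);print(s.x.round(4),np.degrees(s.x[[2,4]]),s.fun.reshape(-1,2).round(1).tolist())
E
```

```text
[[-0.0, 0.0], [0.8, 0.4], [0.2, 1.6], [0.5, 0.7], [0.1, 0.4], [0.2, 0.4], [0.3, 0.2]]
[ 0.467  -0.3429 -1.2814  0.0149 -0.0338] [-73.41733896  -1.93907484] [[-0.1, -0.4], [0.2, -0.0], [-0.2, 0.4], [-0.4, 0.3], [0.2, -0.0], [0.3, -0.0], [-0.1, -0.2]]
```

The no-sag prediction (grip equal to the TCP) matches the picture to about 1 px, so the puller is held as planned. Next I'll carry it to a point in front of the right strip, aligned with the shelf axis.

```bash
c="python3 -m creep"
$c '[[-0.05,0.04,0.1,0,0,0],[-0.2,0.15,0.2,0,0,0.1],[-0.35,0.27,0.2,0,0,0.2],[-0.5,0.39,0.2,0,0,0.3],[-0.65,0.5,0.2,0,0,0.38]]'
$c '[[0,0.1,0,0,0,0.09],[0,0.2,0,0,0,0.18],[0,0.32,0,0,0,0.28],[0,0.45,0,0,0,0.38],[0,0.55,0,0,0,0.38]]'
$c '[[0,0,-0.1,0,0,0],[0,0,-0.2,0,0,0],[0,0,-0.3,0,0,0],[0,0,-0.35,0,0,0],[0,0,-0.35,0,0,0]]'
cat >>h.py <<'E'
C=np.array([.6756,-.0314]);YAW=np.radians(-7.65);U=np.array([np.cos(YAW),np.sin(YAW)]);V=np.array([-U[1],U[0]])
def st():
    from workcell import arm
    s=arm.sense();p=s["position"];f=s["wrist_force"];d=p[:2]-C
    yaw=(np.degrees(np.arctan2(s["eef_rot"][1,0],s["eef_rot"][0,0]))+180)%360
    if yaw>180:yaw-=360
    print(f"t {s['time']:.2f} z {p[2]*1e3:.1f} grip shelf x {d@U*1e3:.1f} y {d@V*1e3:.1f} hookx {d@U*1e3+156:.1f} yaw {yaw:.2f} f_u {f[:2]@U:.2f} f_v {f[:2]@V:.2f} fz {f[2]:.2f} tq {s['wrist_torque'].round(3)}")
E
python3 - <<'E'
from h import *
from workcell import arm
st()
a=[arm.snapshot(n) for n in("top","scene")]; st(); print(a[0]["img"].shape)
cv2.imwrite("pics/g3.png",cv2.resize(np.hstack([a[0]["img"][100:292,160:416,::-1],a[1]["img"][140:332,110:366,::-1]]),(800,300)))
E
```

```text
time: 10.25
position: [0.3956, -0.2106, 0.066]
eef_rot: [[-0.748, 0.664, 0.0], [0.664, 0.748, -0.0], [-0.0, -0.0, -1.0]]
wrist_force: [0.3, 0.3, -2.2]
grip_width: 0.257
time: 10.88
position: [0.3963, -0.1281, 0.066]
eef_rot: [[-0.991, 0.135, 0.0], [0.135, 0.991, -0.0], [-0.0, -0.0, -1.0]]
wrist_force: [0.5, 0.0, -2.2]
grip_width: 0.255
time: 11.5
position: [0.3958, -0.1287, 0.0126]
eef_rot: [[-0.991, 0.134, -0.002], [0.134, 0.991, 0.001], [0.002, 0.001, -1.0]]
wrist_force: [0.0, 0.3, -2.2]
grip_width: 0.25
t 11.50 z 12.6 grip shelf x -264.4 y -133.7 hookx -108.4 yaw -7.70 f_u -0.03 f_v 0.32 fz -2.19 tq [0.06  0.049 0.031]
t 11.60 z 13.6 grip shelf x -263.5 y -133.9 hookx -107.5 yaw -7.68 f_u -0.02 f_v 0.97 fz -2.79 tq [ 0.037  0.114 -0.017]
(384, 512, 3)
```

View pics/g3.png

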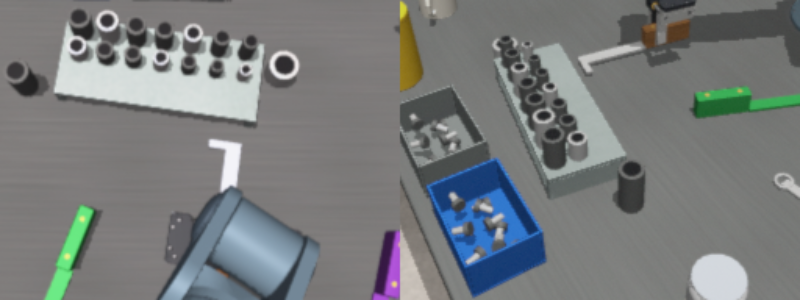

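Top view: the blade points into the right strip with clearance to the right cheek, and the hook finger is on the left. I'll enter slowly in two halves.

```bash
c="python3 -m creep"
$c '[[0.1,-0.013,-0.02,0,0,0],[0.2,-0.027,-0.02,0,0,0],[0.3,-0.04,-0.02,0,0,0],[0.4,-0.054,-0.02,0,0,0],[0.5,-0.067,-0.02,0,0,0]]' |grep force
python3 -c "from h import *;st()"
$c '[[0.1,-0.013,0,0,0,0],[0.2,-0.027,0,0,0,0],[0.3,-0.04,0,0,0,0],[0.4,-0.054,0,0,0,0],[0.4,-0.054,0,0,0,0]]'|grep force
python3 -c "from h import *;st()"
```

```text
wrist_force: [0.8, 0.0, -2.7]
t 12.22 z 10.5 grip shelf x -187.0 y -133.7 hookx -31.0 yaw -7.65 f_u 0.76 f_v 0.11 fz -2.69 tq [ 0.038  0.092 -0.007]
wrist_force: [0.3, 0.4, -1.7]
t 12.85 z 10.5 grip shelf x -126.4 y -133.8 hookx 29.6 yaw -7.64 f_u 0.20 f_v 0.41 fz -1.67 tq [0.025 0.091 0.019]
```

```bash
c="python3 -m creep"
$c '[[0.03,-0.004,0,0,0,0],[0.066,-0.009,0,0,0,0],[0.066,-0.009,0,0,0,0],[0.066,-0.009,0,0,0,0],[0.066,-0.009,0,0,0,0]]' |grep force
python3 -c "from h import *;st()"
$c '[[0.006,0.04,0,0,0,0],[0.011,0.08,0,0,0,0],[0.016,0.12,0,0,0,0],[0.021,0.16,0,0,0,0],[0.021,0.16,0,0,0,0]]'|grep force
python3 -c "from h import *;st()"
$c '[[0.002,0.013,0,0,0,0],[0.004,0.026,0,0,0,0],[0.005,0.04,0,0,0,0],[0.007,0.053,0,0,0,0],[0.009,0.066,0,0,0,0]]'|grep force
python3 -c "from h import *;st()"
```

```text
wrist_force: [0.3, 1.2, -2.4]
t 13.47 z 10.4 grip shelf x -117.8 y -133.7 hookx 38.2 yaw -7.66 f_u 0.09 f_v 1.22 fz -2.42 tq [ 0.062  0.127 -0.025]
wrist_force: [-0.3, 0.3, -3.4]
t 14.10 z 10.4 grip shelf x -117.7 y -109.0 hookx 38.3 yaw -7.62 f_u -0.36 f_v 0.22 fz -3.42 tq [0.016 0.057 0.031]
wrist_force: [-0.9, 0.6, -3.0]
t 14.72 z 10.5 grip shelf x -117.6 y -99.4 hookx 38.4 yaw -7.66 f_u -0.95 f_v 0.50 fz -2.95 tq [0.004 0.073 0.049]
```

```bash
c="python3 -m creep"
cat >>h.py <<'E'
def ok(tz=-.06,fv=-1.3):
    from workcell import arm
    st();s=arm.sense();return s["wrist_torque"][2]>tz and s["wrist_force"][:2]@V>fv
E
k(){ python3 -c "from h import *;import sys;sys.exit(not ok())"; }
$c '[[0.002,0.013,0,0,0,0],[0.004,0.026,0,0,0,0],[0.005,0.04,0,0,0,0],[0.007,0.053,0,0,0,0],[0.007,0.053,0,0,0,0]]'>/dev/null; k &&
$c '[[0.002,0.013,0,0,0,0],[0.004,0.026,0,0,0,0],[0.005,0.04,0,0,0,0],[0.007,0.053,0,0,0,0],[0.007,0.053,0,0,0,0]]'>/dev/null && k &&
$c '[[0.002,0.013,0,0,0,0],[0.004,0.026,0,0,0,0],[0.005,0.04,0,0,0,0],[0.007,0.053,0,0,0,0],[0.007,0.053,0,0,0,0]]'>/dev/null && k &&
$c '[[0.002,0.013,0,0,0,0],[0.004,0.026,0,0,0,0],[0.005,0.04,0,0,0,0],[0.007,0.053,0,0,0,0],[0.007,0.053,0,0,0,0]]'>/dev/null && k
```

```text
t 15.35 z 10.5 grip shelf x -117.7 y -91.4 hookx 38.3 yaw -7.65 f_u 0.71 f_v 0.33 fz -2.18 tq [ 0.016  0.116 -0.013]
t 15.97 z 10.5 grip shelf x -117.7 y -83.3 hookx 38.3 yaw -7.65 f_u 0.29 f_v -0.48 fz -2.15 tq [-0.04   0.048 -0.062]
```

```bash
cat >>h.py <<'E'
def avg(n=8):
    from workcell import arm
    a=[]
    for _ in range(n):
        arm.snapshot("top");s=arm.sense();f=s["wrist_force"];a.append([f[:2]@U,f[:2]@V,f[2],s["wrist_torque"][2]])
    a=np.array(a);print("mean fu fv fz tz",a.mean(0).round(3),"sem",(a.std(0)/n**.5).round(3));return a.mean(0)
E
python3 -c "from h import *;avg();st()"
```

```text
mean fu fv fz tz [-0.238 -0.303 -2.518 -0.013] sem [0.15  0.229 0.195 0.011]
t 16.38 z 10.5 grip shelf x -117.7 y -83.5 hookx 38.3 yaw -7.66 f_u 0.47 f_v -0.34 fz -3.11 tq [-0.003  0.114 -0.024]
```

```bash
c="python3 -m creep"
k(){ python3 -c "from h import *;import sys;st();m=avg(4);sys.exit(m[3]<-.05 or m[1]<-1)"; }
s(){ k; }
$c '[[0.001,0.01,0,0,0,0],[0.003,0.02,0,0,0,0],[0.004,0.03,0,0,0,0],[0.005,0.04,0,0,0,0],[0.007,0.05,0,0,0,0]]'>/dev/null; k &&
$c '[[0.001,0.01,0,0,0,0],[0.003,0.02,0,0,0,0],[0.004,0.03,0,0,0,0],[0.005,0.04,0,0,0,0],[0.007,0.05,0,0,0,0]]'>/dev/null && k &&
$c '[[0.001,0.01,0,0,0,0],[0.003,0.02,0,0,0,0],[0.004,0.03,0,0,0,0],[0.005,0.04,0,0,0,0],[0.007,0.05,0,0,0,0]]'>/dev/null && k &&
$c '[[0.001,0.01,0,0,0,0],[0.003,0.02,0,0,0,0],[0.004,0.03,0,0,0,0],[0.005,0.04,0,0,0,0],[0.007,0.05,0,0,0,0]]'>/dev/null && k
```

```text
t 17.00 z 10.4 grip shelf x -117.6 y -75.8 hookx 38.4 yaw -7.66 f_u 0.34 f_v -1.21 fz -2.69 tq [-0.257  0.078 -0.115]
mean fu fv fz tz [-0.011 -1.366 -2.306 -0.107] sem [0.166 0.229 0.235 0.022]True
```

Contact: side force of about 1.3 N and tz about -0.11 N·m, with the blade edge near shelf y = -64 mm. The hook is behind the nut's deepest possible rear face, so this is the nut against the blade. I'll draw it straight out.

```bash
c="python3 -m creep"
$c '[[-0.05,0.007,0,0,0,0],[-0.1,0.013,0,0,0,0],[-0.15,0.02,0,0,0,0],[-0.2,0.027,0,0,0,0],[-0.26,0.035,0,0,0,0]]'>/dev/null; python3 -c "from h import *;st();avg(4)"
$c '[[-0.05,0.007,0,0,0,0],[-0.1,0.013,0,0,0,0],[-0.15,0.02,0,0,0,0],[-0.2,0.027,0,0,0,0],[-0.26,0.035,0,0,0,0]]'>/dev/null; python3 -c "from h import *;st();avg(4)"
```

```text
t 17.82 z 10.5 grip shelf x -157.6 y -75.9 hookx -1.6 yaw -7.66 f_u -0.17 f_v -0.46 fz -3.47 tq [-0.054 -0.069 -0.086]
mean fu fv fz tz [ 0.036 -0.614 -2.17  -0.113] sem [0.358 0.173 0.176 0.027]
t 18.65 z 10.6 grip shelf x -196.7 y -75.9 hookx -40.7 yaw -7.66 f_u 1.39 f_v -0.11 fz -2.14 tq [-0.029 -0.268 -0.039]
mean fu fv fz tz [-0.368  0.171 -2.621 -0.041] sem [0.205 0.082 0.235 0.004]
```

```bash
c="python3 -m creep"
$c '[[-0.05,0.007,0,0,0,0],[-0.1,0.013,0,0,0,0],[-0.15,0.02,0,0,0,0],[-0.2,0.027,0,0,0,0],[-0.26,0.035,0,0,0,0]]'>/dev/null; python3 -c "from h import *;st();avg(2)"
$c '[[-0.05,0.007,0,0,0,0],[-0.1,0.013,0,0,0,0],[-0.15,0.02,0,0,0,0],[-0.2,0.027,0,0,0,0],[-0.24,0.032,0,0,0,0]]'>/dev/null; python3 - <<'E'
from h import *
from workcell import arm
st()
a=[arm.snapshot(n) for n in("top","scene")]
for n,d in zip(("top","scene"),a):np.savez(f"pics/{n}4.npz",**d)
cv2.imwrite("pics/g4.png",cv2.resize(np.hstack([a[0]["img"][130:226,210:338,::-1],a[1]["img"][100:244,170:362,::-1][:, :,:]][:1]+[cv2.resize(a[1]["img"][100:244,170:362,::-1],(128,96))]),(800,300),interpolation=cv2.INTER_CUBIC))
E
```

```text
t 19.48 z 10.5 grip shelf x -236.2 y -75.9 hookx -80.2 yaw -7.66 f_u 0.66 f_v -0.25 fz -2.11 tq [-0.043 -0.229  0.021]
mean fu fv fz tz [ 0.153 -0.44  -2.624 -0.054] sem [0.101 0.327 0.083 0.019]
t 20.20 z 10.5 grip shelf x -272.4 y -75.9 hookx -116.4 yaw -7.66 f_u 0.90 f_v -0.71 fz -2.32 tq [ 0.009 -0.146 -0.025]
```

View pics/g4.png

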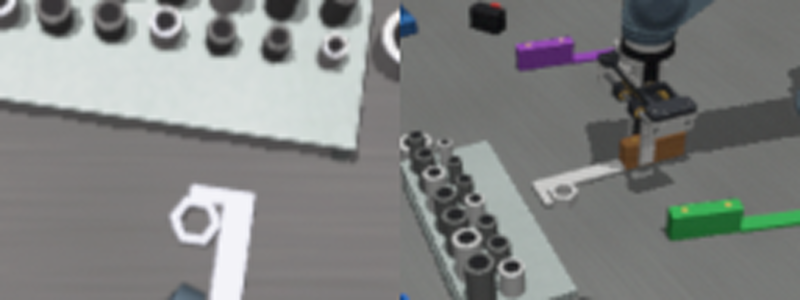

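Top view: the nut is out on the bench, sitting in the hook corner. I'll unload it (6 mm forward, 12 mm right), lower the puller, release and rise.

```bash
c="python3 -m creep"
$c '[[0.01,-0.003,0,0,0,0],[0.02,-0.03,0,0,0,0],[0.03,-0.06,0,0,0,0],[0.03,-0.085,0,0,0,0],[0.03,-0.085,0,0,0,0]]'|grep force
$c '[[0,0,-0.01,0,0,0],[0,0,-0.02,0,0,0],[0,0,-0.028,0,0,0],[0,0,-0.028,0,0,0],[0,0,-0.028,0,0,0]]'|grep -E 'force|pos'
$c '[[0,0,0,0,0,0],[0,0,0,0,0,0],[0,0,0,0,0,0],[0,0,0,0,0,0],[0,0,0,0,0,0]]' 0 |grep -E 'force|width'
$c '[[0,0,0,0,0,0],[0,0,0,0,0,0],[0,0,0,0,0,0],[0,0,0,0,0,0],[0,0,0,0,0,0]]' |grep -E 'force|width'
python3 -c "from h import *;st()"
```

```text
wrist_force: [0.1, 0.1, -3.4]
position: [0.4004, -0.0831, 0.0062]
wrist_force: [0.3, 0.1, -2.1]
wrist_force: [-1.4, -0.2, 0.5]
grip_width: 0.747
wrist_force: [0.8, 0.2, -0.1]
grip_width: 1.001
t 22.80 z 6.3 grip shelf x -265.8 y -87.9 hookx -109.8 yaw -7.66 f_u 0.79 f_v 0.33 fz -0.12 tq [-0.002 -0.02   0.017]
```

```bash
c="python3 -m creep"
$c '[[0,0,0.1,0,0,0],[0,0,0.3,0,0,0],[0,0,0.5,0,0,0],[0,0,0.75,0,0,0],[0,0,1,0,0,0]]' |grep -E 'force|pos'
$c '[[0,0.2,0,0,0,0],[0,0.4,0,0,0,0],[0,0.6,0,0,0,0],[0,0.8,0,0,0,0],[0,1,0,0,0,0]]' |grep -E 'force|pos'
$c '[[0,0.2,0,0,0,0],[0,0.4,0,0,0,0],[0,0.6,0,0,0,0],[0,0.8,0,0,0,0],[0,0.8,0,0,0,0]]' |grep -E 'force|pos'
python3 - <<'E'
from h import *
from workcell import arm
a=[arm.snapshot(n) for n in("top","scene")]
for n,d in zip(("top","scene"),a):np.savez(f"pics/{n}5.npz",**d)
cv2.imwrite("pics/g5.png",np.hstack([cv2.resize(a[0]["img"][:,:,::-1],(400,300)),cv2.resize(a[0]["img"][120:300,220:460,::-1],(400,300),interpolation=cv2.INTER_CUBIC)]))
E
```

```text
position: [0.4002, -0.0831, 0.1573]
wrist_force: [0.8, -0.4, 0.1]
position: [0.4003, 0.0678, 0.1563]
wrist_force: [-0.0, -0.4, -0.4]
position: [0.4001, 0.1879, 0.1561]
wrist_force: [-0.6, -0.7, -0.5]
```

View pics/g5.png

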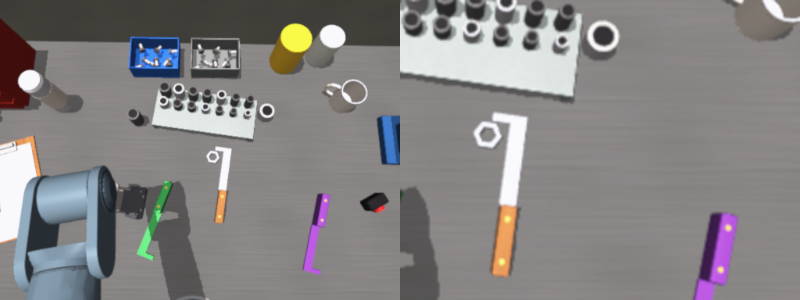

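The last picture shows the nut flat and free of the puller at px (272,200). The puller lies flat with its hook clear of the shelf, and the other things look untouched. I'll check the nut's position and hand in.

```bash
python3 - <<'E'
from h import *
from workcell import arm
d=dict(np.load("pics/top5.npz"));K=d["camera_matrix"];c=d["cam_to_world"]
r=c[:3,:3]@[(271.7-K[0,2])/K[0,0],-(199.9-K[1,2])/K[1,1],-1]
p=c[:3,3]+r*(.019-c[2,3])/r[2]; print("nut shelf xy",(p[:2]-C)@U,(p[:2]-C)@V)
a,b=[cv2.cvtColor(np.load(f"pics/top{i}.npz")["img"],cv2.COLOR_RGB2GRAY) for i in(0,5)]
df=cv2.absdiff(a,b)
for n,(x,y) in dict(tall=(174,150),short=(342,142),wrench=(100,247),can=(372,63),mug=(445,122)).items():print(n,df[y-18:y+18,x-22:x+22].mean().round(1))
if -.25<(p[:2]-C)@U<-.095: print(arm.close_job())
E
```

```text
nut shelf xy -0.13445234160759098 -0.043571440848601574
tall 9.9
short 10.7
wrench 42.3
can 7.9
mug 10.5
the job is handed in; nothing more can be done
None
```

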